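# Bottles and jar back on their docks

## Task

Put the four closed containers that stand loose on the open front and left part of the desk (not the jars among the equipment at the back right) back on the round docks, each standing upright and wholly on top of its dock with no overhang: the wide jar on the largest dock, the tall dropper bottle on the middle-sized dock, and the two short dropper bottles on the two smallest docks, one on each (either way round). Carry them upright without knocking anything over, and leave the open cup and the open pot where they stand.

Things in the scene. Friction and masses are not known exactly. Their poses are not given: they have to be found in the camera images.
- jar: Wide clear jar with a red screw lid, the only one on the open front and left part of the desk (the like jars among the equipment at the back right are not meant), 70 mm high, upright and loose on the desk, about 90 g. The lid is fast, 64 mm across, and spans the heights 53 to 70 mm: grasp round it; the body below and its foot are 56 mm across. Origin: centre of the underside; z up through the lid.
- tall_bottle: Tall amber dropper bottle with a black dropper cap, 33 mm across the body and 102 mm high, upright and loose on the desk, about 70 g; the body goes up to about 62 mm, the collar above it is 24 mm across and the rubber tip from 77 mm up is 13 mm across. Origin: centre of the underside; z up through the cap.
- short_bottle_a: Short dropper bottle, dark with a white cap, 21 mm across the body and 58 mm high, upright and loose on the desk, about 25 g; the body is straight up to 38 mm, the cap above it is 16 mm across. The two short bottles differ in colour only and are interchangeable. Origin: centre of the underside; z up through the cap.
- short_bottle_b: Short dropper bottle, white with a black cap, 21 mm across the body and 58 mm high, upright and loose on the desk, about 25 g; the body is straight up to 38 mm, the cap above it is 16 mm across. The two short bottles differ in colour only and are interchangeable. Origin: centre of the underside; z up through the cap.
- dock_large: Fixed: a flat turned aluminium disc with a dark rubber pad on its top, 84 mm across and 8 mm high; nothing stands on it at the start. The jar belongs here. Origin: centre of the underside, on the desk; z up.
- dock_medium: Fixed: a flat turned aluminium disc with a dark rubber pad on its top, 60 mm across and 8 mm high; nothing stands on it at the start. The tall bottle belongs here. Origin: centre of the underside, on the desk; z up.
- dock_small_a: Fixed: a flat turned aluminium disc with a dark rubber pad on its top, 42 mm across and 8 mm high; nothing stands on it at the start. One of the short bottles belongs here, either one. Origin: centre of the underside, on the desk; z up.
- dock_small_b: Fixed: a flat turned aluminium disc with a dark rubber pad on its top, 42 mm across and 8 mm high; nothing stands on it at the start. The other short bottle belongs here, either one. Origin: centre of the underside, on the desk; z up.
- cup: Open drinking cup, pale grey-white, the one on the open front and left part of the desk (a like cup stands by the lamp), 75 mm across at the rim and 105 mm high, standing loose among the containers; not to be moved. Origin: centre of the underside; z up.
- pot: Open moulded silicone pot, beige, 36 mm across and 24 mm high, standing loose among the containers; not to be moved. Origin: centre of the underside; z up.

How it is judged:
By the outcome, as a careful person would: the job done as asked, in the order asked, and still so for the second after the job is handed in, with the robot touching nothing.
It also fails if it takes over 118 s, if anything falls off the work surface, if the arm or the gripper's body presses on something with over 40 N, if the wrist force passes 120 N, or if a joint passes its speed limit or range.

## Robot

A 7-joint arm with a two-finger parallel gripper is mounted at the origin on a cart in front of the work surface, level with it; the furniture and walls round the work are solid. World frame = base frame: x ahead of the robot, y to its left, z up, the work surface at z = 0. Lengths are in m, angles in degrees, forces in N, time in s.
With the tool pointing down it reaches from about 0.425 to 0.875 m from the base axis. Payload 4.7 kg.
Tool frame: the origin (TCP) lies midway between the tips of the shut fingers; the grasp point (between the pads) lies 19 mm behind it; z points along the fingers, y is the line along which they close (so a half turn about z gives the same grasp; the last joint's range is limited). The gripper opens to 87 mm and grips with 3 to 60 N. Pads are 19 mm wide; open, the fingers measure 117 mm over their backs; the gripper's body (75 mm by 190 mm) begins 51 mm behind the grasp point.
Start: joints at [75.178, 18.392, -4.016, 83.108, 1.295, 78.541, -3.26], TCP at [0.175, -0.626, 0.223] pointing down, gripper open.
Joint ranges: [-163.93, 163.93], [-17.29, 119.83], [-79.2, 71.16], [3.27, 140.29], [-89.18, 269.18], [5.43, 117.66], [-154.24, 154.24]. Speed limits (degrees/s): [147.25, 147.25, 180, 180, 180, 180, 180].

## Interface

Orientations are given as [roll, pitch, yaw] about the fixed x, y, z axes, in that order (R = Rz(yaw) Ry(pitch) Rx(roll)).
In Python, from cell import env gives the robot as it stands. The module is installed in compiled form; this text tells all that it offers.
- The arm moves only by the tool step_arm, never from a script. Its argument "rows" is a list of rows, each an object with "angular": the turn, a rotation vector about the tool's x, y, z in units of pi rad (1.0 is pi rad), a list of three; "slide": the shift along the tool's x, y, z in units of 500 mm (1.0 is 500 mm), a list of three; "jaw": the opening, from 0 (shut) to 1 (fully open). A call has 1 to 10 rows; each row shifts and turns the commanded pose from where the row before left it, along the tool's axes as they then stand; what a row does not reach is not made up. A row lasts 1/8 s, in which the tool goes at most 62.5 mm and 10.7 degrees, less where a joint would pass 70% of its speed; a pose out of reach is approached as far as the arm can. A call with a number of a shift or a turn outside -1 to 1 is refused whole. A call with a gripper value outside its range is refused whole. The fingers move at their own pace and stop on an object; "newtons" is the grip in N (left out, the last holds). Time passes only in rows, so rows that do not move let the fingers close. It gives the time, the measured TCP pose, the force, the opening and the grip force at its end, in the units of the state.
- env.get_obs(): the state, without advancing time (a new reading comes with each control period).
- env.read_camera(name): name is "scene" or "top" or "wrist"; returns the picture (400x640x3 uint8, red, green, blue); there is no depth.
- env.camera_info(name): a dict with "fx", "fy", "cx", "cy" (pixels), "k1" (the pictures are not rectified: a ray, as slopes to the right and down, at radius r is drawn at 1 + k1 r^2 times it, then the intrinsics apply), "R" (3x3) and "t" (3): a world point X has camera coordinates R X + t. Camera axes: x right, y down, z forward; pixel columns grow to the right and rows downward; lengths in m; the calibration is good to about 2 mm. A picture is of the moment at which its call begins: read the wrist's pose just before it. camera_info takes no time and is no camera call; for the wrist camera it gives the pose at the moment of the call.
- env.sign_off(): hands the job in; it is judged then, once.
The state is a dict: "time_s": time; "qpos": joint angles; "joint_velocities": joint speeds; "effort": joint torques, N m; "tool_pos": TCP position; "tool_rot": TCP orientation; "force": force on the tool from outside, world axes, zero at the start; "wrist_torque": the same for the moment, N m; "grip_width": finger opening in m; "grasp_force": force on a finger pad.
Only numpy, scipy, OpenCV 4.12 (cv2) and the standard library are available. Lean on these libraries where they do the work, as an engineer would, in place of code of your own. Each camera call takes 0.05 s, during which the arm holds its last target. There are 200 camera calls.

## Working session

There is one attempt and no reset: what is moved stays moved. The work goes in short steps, Python scripts to look and compute and a tool call to move; the robot and the scene stay as the last step left them, time stands still between calls to the robot, and variables do not carry over. Pictures are saved under pics/ and viewed, at most 14 in all, crops included, and the job is handed in when it is done.

Besides the shell and the picture viewer there is one more tool, called after "Request:" as name(argument=value, ...), one argument or row to a line, values as JSON. step_arm: Moves the arm, as the interface text tells. Shifts and turns lie within -1 to 1; 1 stands for 500 mm of shift or pi rad of turn. Its arguments: {"type":"object","properties":{"rows":{"type":"array"},"newtons":{"type":"number"}},"required":["rows"]}

```bash
mkdir -p pics; ls; python3 - <<'E'
from cell import env
import cv2
o=env.get_obs();print({k:o[k] for k in('time_s','tool_pos','tool_rot','grip_width')})
for n in('scene','top'):
    cv2.imwrite(f'pics/{n}0.png',env.read_camera(n)[:,:,::-1]); print(n,env.camera_info(n))
print(env.camera_info('wrist'))
E
```

```text
pics
{'time_s': 0.0, 'tool_pos': array([ 0.17492978, -0.62545933,  0.22145999]), 'tool_rot': array([-1.79891957e+02,  7.58002705e-03,  1.56339997e+01]), 'grip_width': 0.08690564110994294}
scene {'fx': 478.6449745526268, 'fy': 478.6449745526268, 'cx': 322.10274857736255, 'cy': 203.23398404862272, 'k1': -0.1103665337835404, 'R': array([[-0.46510226, -0.88520943, -0.00917399],
       [-0.41025635,  0.22471473, -0.88385124],
       [ 0.78445498, -0.40731752, -0.46767811]]), 't': array([0.23787638, 0.25029385, 0.97046295])}
top {'fx': 428.1948320552815, 'fy': 428.1948320552815, 'cx': 317.3060248856843, 'cy': 191.6219882930071, 'k1': 0.019459336530988046, 'R': array([[ 0.02767977, -0.99932806,  0.02402608],
       [-0.99399114, -0.03006242, -0.10525145],
       [ 0.10590301, -0.02096837, -0.99415536]]), 't': array([-0.02375615,  0.51108409,  1.21633569])}
{'fx': 315.1360128117775, 'fy': 315.1360128117775, 'cx': 319.34501302317875, 'cy': 194.5532378892496, 'k1': -0.0487512362533066, 'R': array([[ 0.2698    , -0.96291337, -0.00240797],
       [-0.92957912, -0.26111072,  0.26019965],
       [-0.25117847, -0.06796347, -0.96555183]]), 't': array([-0.64916756, -0.03173893,  0.39084151])}
```

View pics/scene0.png

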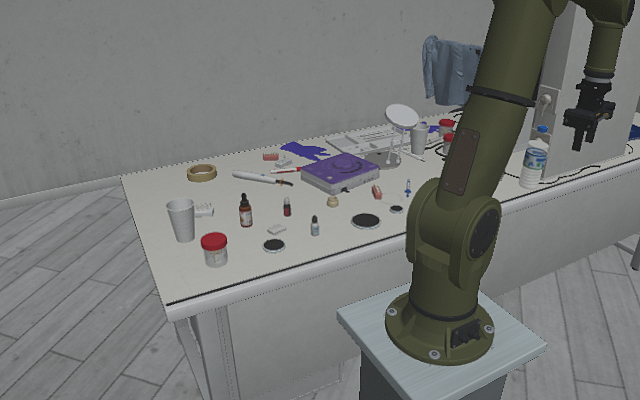

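View pics/top0.png

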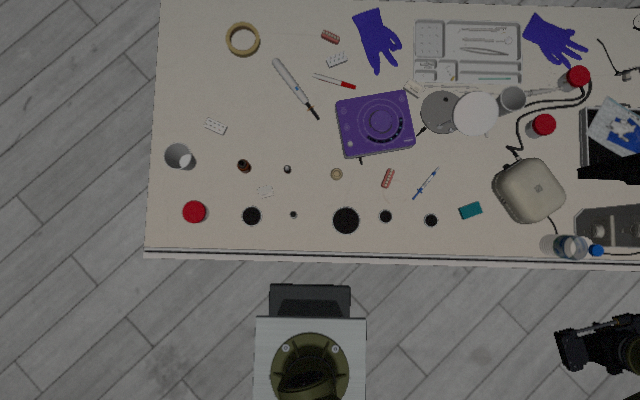

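```bash
cat > h.py <<'E'
import numpy as np, cv2
from cell import env
def ray(c,u,v):
    K=np.array([[c['fx'],0,c['cx']],[0,c['fy'],c['cy']],[0,0,1]])
    p=cv2.undistortPoints(np.array([[[u,v]]],float),K,np.array([c['k1'],0,0,0,0]))[0,0]
    R=np.array(c['R']);d=R.T@np.array([p[0],p[1],1]);return -R.T@np.array(c['t']),d/np.linalg.norm(d)
def atz(c,u,v,z):
    o,d=ray(c,u,v);return o+d*(z-o[2])/d[2]
def tri(*obs):   # obs: (c,u,v); least-squares nearest point + residual mm
    A=np.zeros((3,3));b=np.zeros(3);L=[]
    for c,u,v in obs:
        o,d=ray(c,u,v);P=np.eye(3)-np.outer(d,d);A+=P;b+=P@o;L.append((o,P))
    X=np.linalg.solve(A,b);return X,max(np.linalg.norm(P@(X-o)) for o,P in L)*1e3
def proj(c,X):
    K=np.array([[c['fx'],0,c['cx']],[0,c['fy'],c['cy']],[0,0,1]])
    return cv2.projectPoints(np.array([X],float),cv2.Rodrigues(np.array(c['R']))[0],np.array(c['t']),K,np.array([c['k1'],0,0,0,0]))[0].ravel()
E
python3 - <<'E'
from h import *
t=cv2.imread('pics/top0.png');s=cv2.imread('pics/scene0.png')
ct,cs=env.camera_info('top'),env.camera_info('scene')
for n,im,win in(('top',t,(140,135,460,245)),('scene',s,(150,170,420,270))):
    x0,y0,x1,y1=win;g=im[y0:y1,x0:x1]
    dark=(g.max(2)<85).astype(np.uint8)
    red=((g[:,:,2]>120)&(g[:,:,1]<60)).astype(np.uint8)
    for k,m in(('dark',dark),('red',red)):
        N,_,st,ce=cv2.connectedComponentsWithStats(m)
        for i in range(1,N):
            if st[i,4]>12:
                u,v=ce[i]+[x0,y0];print(n,k,round(u,1),round(v,1),st[i,2:],np.round(atz(ct if n=='top' else cs,u,v,.008 if k=='dark' else .07),3))
cv2.imwrite('pics/topc.png',cv2.resize(t[140:240,150:450],(800,267),interpolation=cv2.INTER_CUBIC))
cv2.imwrite('pics/scc.png',cv2.resize(s[180:270,160:420],(800,277),interpolation=cv2.INTER_CUBIC))
cv2.imwrite('pics/both.png',np.vstack([cv2.imread('pics/topc.png'),cv2.imread('pics/scc.png')]))
E
```

```text
top dark 366.7 151.3 [ 73  30 228] [ 0.639 -0.153  0.008]
top dark 381.2 138.9 [ 32   9 130] [ 0.678 -0.196  0.008]
top dark 172.1 157.8 [ 16  21 245] [0.601 0.421 0.008]
top dark 190.6 163.9 [13 15 87] [0.584 0.366 0.008]
top dark 243.8 165.7 [ 14  14 144] [0.584 0.21  0.008]
top dark 287.3 169.4 [ 7  9 39] [0.577 0.081 0.008]
top dark 383.7 178.0 [ 7 17 17] [ 0.56  -0.205  0.008]
top dark 203.8 213.6 [ 8 18 40] [0.439 0.319 0.008]
top dark 251.2 215.5 [ 19  18 268] [0.438 0.182 0.008]
top dark 345.6 220.1 [ 27  27 559] [ 0.432 -0.095  0.008]
top dark 385.4 216.0 [ 12  13 122] [ 0.448 -0.211  0.008]
top dark 293.0 213.8 [ 7  7 32] [0.446 0.06  0.008]
top dark 430.7 219.9 [ 14  13 122] [ 0.44  -0.345  0.008]
scene dark 349.0 171.4 [18  3 21] [ 0.737 -0.222  0.008]
scene dark 286.0 182.6 [12  5 31] [0.759 0.003 0.008]
scene dark 344.1 189.3 [ 8  5 26] [ 0.625 -0.138  0.008]
scene dark 400.8 236.0 [ 137   81 1078] [ 0.31  -0.13   0.008]
scene dark 244.0 202.8 [ 12  18 116] [0.69  0.172 0.008]
scene dark 286.8 208.8 [ 7 12 47] [0.593 0.074 0.008]
scene dark 396.1 207.8 [11  5 45] [ 0.445 -0.21   0.008]
scene dark 365.4 219.8 [ 27  13 276] [ 0.428 -0.093  0.008]
scene dark 314.1 219.2 [ 5  7 32] [0.5   0.031 0.008]
scene dark 273.4 244.2 [ 20  11 170] [0.435 0.182 0.008]
scene red 213.2 239.8 [ 25  18 292] [0.43  0.337 0.07 ]
```

View pics/both.png

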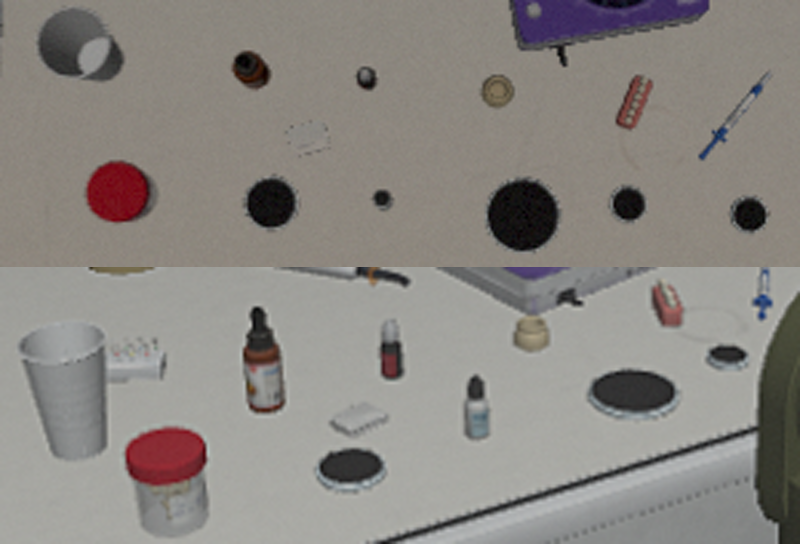

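Request:
step_arm(
  rows=[
    {"slide":[0,0,-0.1],"angular":[0,0,0.0434],"jaw":1},
    {"slide":[0,0,-0.1],"angular":[0,0,0.0434],"jaw":1},
    {"slide":[0.055,-0.085,0],"angular":[0,0,0],"jaw":1},
    {"slide":[0.055,-0.085,0],"angular":[0,0,0],"jaw":1},
    {"slide":[0.055,-0.085,0],"angular":[0,0,0],"jaw":1},
    {"slide":[0.055,-0.085,0],"angular":[0,0,0],"jaw":1},
    {"slide":[0.055,-0.085,0],"angular":[0,0,0],"jaw":1},
    {"slide":[0.055,-0.085,0],"angular":[0,0,0],"jaw":1},
    {"slide":[0.055,-0.085,0],"angular":[0,0,0],"jaw":1},
    {"slide":[0.055,-0.085,0],"angular":[0,0,0],"jaw":1},
  ],
)

```text
time_s: 1.35
tool_pos: [0.3956, -0.2844, 0.3223]
tool_rot: [180.0, 0.0, 0.0]
force: [-0.0, 0.2, -0.1]
grip_width: 0.087
grasp_force: 0.0
```

Request:
step_arm(
  rows=[
    {"slide":[0.055,-0.085,0.07],"angular":[0,0,0],"jaw":1},
    {"slide":[0.055,-0.085,0.07],"angular":[0,0,0],"jaw":1},
    {"slide":[0,-0.05,0],"angular":[0,0,0],"jaw":1},
    {"slide":[0,0,0],"angular":[0,0,0],"jaw":1},
    {"slide":[0,0,0],"angular":[0,0,0],"jaw":1},
  ],
)

```text
time_s: 1.98
tool_pos: [0.4498, -0.1773, 0.2528]
tool_rot: [179.9, -0.0, -0.1]
force: [0.2, -0.2, 0.4]
grip_width: 0.0869
grasp_force: 0.0
```

```bash
cat >> h.py <<'E'
def snap(n):
    import json
    o=env.get_obs();c=env.camera_info('wrist');im=env.read_camera('wrist')[:,:,::-1].copy()
    cv2.imwrite(f'pics/{n}.png',im);json.dump({k:np.asarray(c[k]).tolist() for k in c},open(f'pics/{n}.json','w'))
    print(round(o['time_s'],2),np.round(o['tool_pos'],4),np.round(o['tool_rot'],2),np.round(o['force'],1));return c,im
E
python3 - <<'E'
from h import *
snap('w1')
E
```

```text
1.98 [ 0.4498 -0.1773  0.2528] [ 1.7994e+02 -2.0000e-02 -8.0000e-02] [ 0.2 -0.2  0.4]
```

View pics/w1.png

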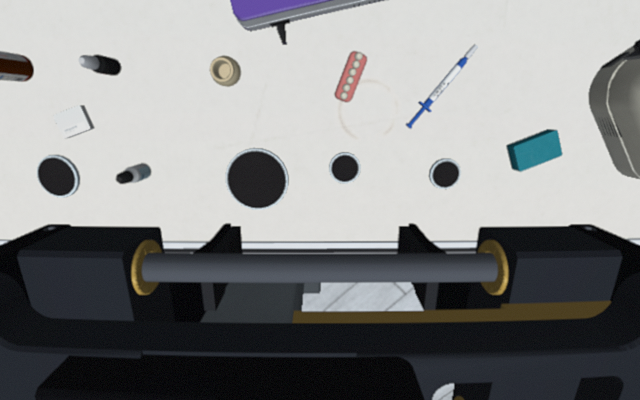

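Request:
step_arm(
  rows=[
    {"slide":[0,-0.1,0],"angular":[0,0,0],"jaw":1},
    {"slide":[0,-0.1,0],"angular":[0,0,0],"jaw":1},
    {"slide":[0,-0.1,0],"angular":[0,0,0],"jaw":1},
    {"slide":[0,-0.1,0],"angular":[0,0,0],"jaw":1},
    {"slide":[0,-0.1,0],"angular":[0,0,0],"jaw":1},
    {"slide":[0,-0.1,0],"angular":[0,0,0],"jaw":1},
    {"slide":[0,-0.1,0],"angular":[0,0,0],"jaw":1},
    {"slide":[0,-0.04,0],"angular":[0,0,0],"jaw":1},
    {"slide":[0,0,0],"angular":[0,0,0],"jaw":1},
    {"slide":[0,0,0],"angular":[0,0,0],"jaw":1},
  ],
)

```text
time_s: 3.28
tool_pos: [0.4507, 0.1919, 0.2524]
tool_rot: [180.0, 0.0, -0.2]
force: [0.1, -0.0, -0.0]
grip_width: 0.0872
grasp_force: 0.0
```

```bash
python3 - <<'E'
from h import *
snap('w2')
import json
C={};
for n in('w1','w2'):
    C[n]=json.load(open(f'pics/{n}.json'));im=cv2.imread(f'pics/{n}.png')[:220]
    m=(im.max(2)<60).astype(np.uint8);N,_,st,ce=cv2.connectedComponentsWithStats(m)
    print(n,'dark',[(*np.round(ce[i],1).tolist(),st[i,2:].tolist(),np.round(atz(C[n],*ce[i],.008),4).tolist()) for i in range(1,N) if st[i,4]>100 and st[i,1]+st[i,3]<218])
E
```

```text
3.27 [0.4507 0.1919 0.2524] [ 1.7995e+02  1.0000e-02 -1.7000e-01] [ 0.1 -0.  -0. ]
w1 dark [(281.1, 28.4, [18, 24, 134], [0.6159, -0.1323, 0.008]), (625.5, 54.9, [38, 27, 219], [0.5944, -0.5659, 0.008]), (107.5, 65.3, [25, 18, 327], [0.578, 0.0853, 0.008]), (15.7, 66.7, [33, 20, 439], [0.5809, 0.2096, 0.008]), (256.3, 179.2, [56, 55, 2437], [0.4327, -0.094, 0.008]), (344.4, 167.9, [24, 25, 484], [0.4476, -0.2104, 0.008]), (56.0, 176.2, [35, 36, 977], [0.4379, 0.1826, 0.008]), (445.4, 173.9, [24, 25, 462], [0.4397, -0.3446, 0.008]), (124.6, 176.7, [16, 12, 141], [0.4366, 0.0842, 0.008])]
w2 dark [(585.4, 39.2, [10, 18, 110], [0.6106, -0.1379, 0.008]), (303.2, 48.1, [15, 19, 231], [0.5945, 0.2107, 0.008]), (408.1, 62.8, [18, 18, 120], [0.5781, 0.0836, 0.008]), (530.5, 179.4, [54, 54, 2225], [0.4329, -0.0934, 0.008]), (326.4, 175.7, [39, 38, 1145], [0.4381, 0.1826, 0.008]), (612.4, 168.9, [22, 23, 398], [0.4479, -0.2102, 0.008]), (428.1, 176.5, [14, 12, 124], [0.4368, 0.0477, 0.008])]
```

View pics/w2.png

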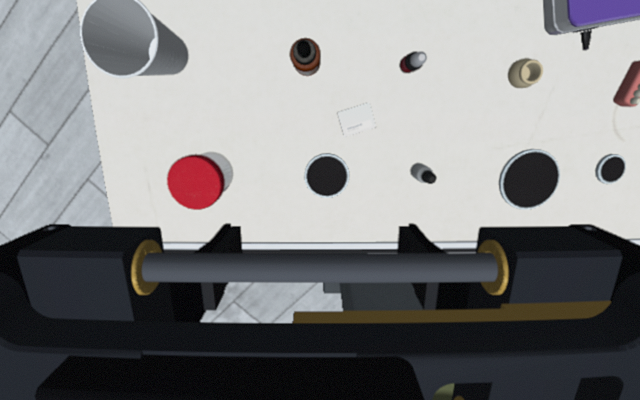

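```bash
python3 - <<'E'
import cv2,numpy as np
a=cv2.imread('pics/w1.png');b=cv2.imread('pics/w2.png');t=cv2.imread('pics/top0.png')
L=[(a,75,40),(a,105,155),(b,275,25),(b,390,40),(b,405,155),(t,220,145)]
T=[cv2.resize(im[y:y+44,x:x+50],None,fx=5,fy=5,interpolation=cv2.INTER_CUBIC) for im,x,y in L]
for q in T:
    for k in range(0,250,50): cv2.line(q,(k,0),(k,5),(0,255,0),1);cv2.line(q,(0,k),(5,k),(0,255,0),1)
cv2.imwrite('pics/cr.png',np.vstack([np.hstack(T[:3]),np.hstack(T[3:])]))
E
```

```text
(no output)
```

View pics/cr.png

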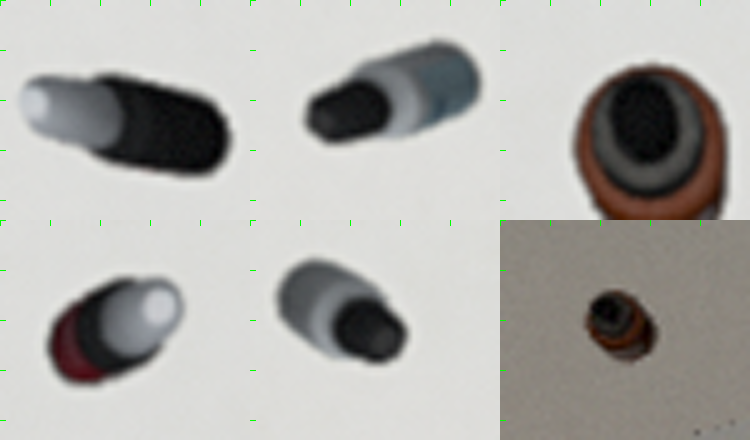

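```bash
python3 - <<'E'
from h import *
import json
a,b=[json.load(open(f'pics/{n}.json')) for n in('w1','w2')];t=env.camera_info('top');s=env.camera_info('scene')
P=lambda n,*o:print(n,np.round(tri(*o)[0],4),round(tri(*o)[1],1))
P('large',(a,256.3,179.2),(b,530.5,179.4));P('med',(a,56,176.2),(b,326.4,175.7));P('sa',(a,344.4,167.9),(b,612.4,168.9));P('sb',(a,445.4,173.9),(t,430.7,219.9))
P('dark',(a,82.2,60.6),(b,421.6,57.6));P('white',(a,119.4,178.6),(b,431.4,179))
P('tall',(b,304,44),(t,241,162),(s,243.9,194.3))
im=cv2.imread('pics/w2.png')[:220].astype(int);m=((im[:,:,2]>110)&(im[:,:,1]<70)&(im[:,:,0]<90)).astype(np.uint8);m[:,260:]=0
c=max(cv2.findContours(m,0,2)[0],key=cv2.contourArea);e=cv2.minEnclosingCircle(c);print(e,cv2.fitEllipse(c));u,v=cv2.fitEllipse(c)[0]
P('jar',(b,u,v),(t,193.8,211.2));print(atz(b,u,v,.07),proj(b,[.43,.33,.07]))
E
```

```text
large [ 0.4326 -0.0939  0.0074] 0.1
med [0.438  0.1825 0.008 ] 0.1
sa [ 0.4477 -0.2103  0.0078] 0.1
sb [ 0.4399 -0.345   0.0081] 0.4
dark [0.5769 0.0822 0.0567] 0.1
white [0.4441 0.0604 0.0557] 0.2
tall [0.5813 0.2047 0.093 ] 2.1
((194.5, 182.0), 27.60897445678711) ((194.0462646484375, 182.3203582763672), (48.819854736328125, 54.4838981628418), 131.80349731445312)
jar [0.4428 0.3337 0.0672] 1.0
[0.44383303 0.33349445 0.07      ] [198.32501452 194.12722294]
```

Request:
step_arm(
  rows=[
    {"slide":[-0.003,-0.056,0.03],"angular":[0,0,0],"jaw":1},
    {"slide":[-0.003,-0.056,0.05],"angular":[0,0,0],"jaw":1},
    {"slide":[-0.003,-0.056,0.06],"angular":[0,0,0],"jaw":1},
    {"slide":[-0.003,-0.056,0.06],"angular":[0,0,0],"jaw":1},
    {"slide":[-0.003,-0.059,0.06],"angular":[0,0,0],"jaw":1},
    {"slide":[0,0,0],"angular":[0,0,0],"jaw":1},
    {"slide":[0,0,0],"angular":[0,0,0],"jaw":1},
    {"slide":[0,0,0],"angular":[0,0,0],"jaw":1},
  ],
)

```text
time_s: 4.32
tool_pos: [0.444, 0.3342, 0.1236]
tool_rot: [180.0, -0.1, -0.2]
force: [0.3, -0.2, 0.5]
grip_width: 0.0872
grasp_force: 0.0
```

```bash
python3 - <<'E'
from h import *
snap('w3')
E
```

```text
4.33 [0.444  0.3342 0.1236] [ 1.7997e+02 -1.3000e-01 -1.5000e-01] [ 0.3 -0.2  0.5]
```

View pics/w3.png

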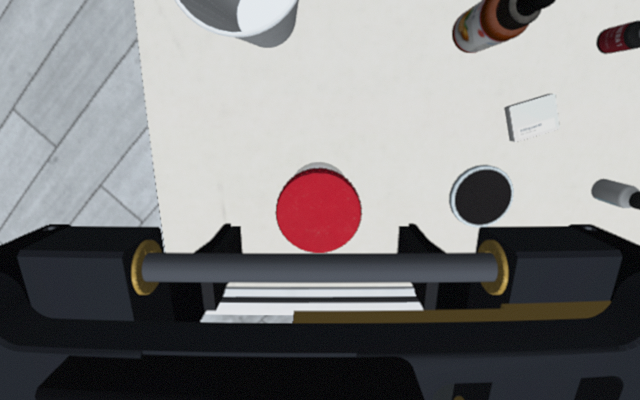

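```bash
python3 - <<'E'
from h import *
c=env.camera_info('wrist');print(atz(c,319,210,.07));print(proj(c,[.444,.334,.07]))
E
```

```text
[0.44565327 0.33454972 0.07      ]
[319.76752875 212.18370851]
```

Request:
step_arm(
  rows=[
    {"slide":[0.002,0,0.04],"angular":[0,0,0],"jaw":1},
    {"slide":[0,0,0.05],"angular":[0,0,0],"jaw":1},
    {"slide":[0,0,0.05],"angular":[0,0,0],"jaw":1},
    {"slide":[0,0,0.023],"angular":[0,0,0],"jaw":1},
    {"slide":[0,0,0],"angular":[0,0,0],"jaw":1},
    {"slide":[0,0,0],"angular":[0,0,0],"jaw":1},
    {"slide":[0,0,0],"angular":[0,0,0],"jaw":0.6},
    {"slide":[0,0,0],"angular":[0,0,0],"jaw":0.6},
    {"slide":[0,0,0],"angular":[0,0,0],"jaw":0.6},
    {"slide":[0,0,0],"angular":[0,0,0],"jaw":0.6},
  ],
  newtons=20,
)

```text
time_s: 5.62
tool_pos: [0.4436, 0.3355, 0.0412]
tool_rot: [180.0, -0.0, 0.0]
force: [0.8, -0.6, 1.9]
grip_width: 0.0614
grasp_force: 20.0
```

Request:
step_arm(
  rows=[
    {"slide":[0,0,-0.03],"angular":[0,0,0],"jaw":0.6},
    {"slide":[0,0,-0.05],"angular":[0,0,0],"jaw":0.6},
    {"slide":[0,0,-0.06],"angular":[0,0,0],"jaw":0.6},
    {"slide":[0,0.02,-0.06],"angular":[0,0,0],"jaw":0.6},
    {"slide":[0,0.05,-0.04],"angular":[0,0,0],"jaw":0.6},
    {"slide":[0,0.07,0],"angular":[0,0,0],"jaw":0.6},
    {"slide":[0,0.07,0],"angular":[0,0,0],"jaw":0.6},
    {"slide":[0,0.07,0],"angular":[0,0,0],"jaw":0.6},
    {"slide":[0,0.07,0],"angular":[0,0,0],"jaw":0.6},
    {"slide":[0,0.07,0],"angular":[0,0,0],"jaw":0.6},
  ],
)

```text
time_s: 6.88
tool_pos: [0.4435, 0.1248, 0.1618]
tool_rot: [180.0, -0.1, 0.0]
force: [1.5, 0.3, -0.8]
grip_width: 0.0613
grasp_force: 20.0
```

Request:
step_arm(
  rows=[
    {"slide":[-0.004,0.07,0],"angular":[0,0,0],"jaw":0.6},
    {"slide":[-0.005,0.07,0],"angular":[0,0,0],"jaw":0.6},
    {"slide":[-0.005,0.07,0],"angular":[0,0,0],"jaw":0.6},
    {"slide":[-0.005,0.07,0],"angular":[0,0,0],"jaw":0.6},
    {"slide":[-0.005,0.07,0],"angular":[0,0,0],"jaw":0.6},
    {"slide":[0,0.05,0],"angular":[0,0,0],"jaw":0.6},
    {"slide":[0,0.03,0],"angular":[0,0,0],"jaw":0.6},
    {"slide":[0,0,0],"angular":[0,0,0],"jaw":0.6},
    {"slide":[0,0,0],"angular":[0,0,0],"jaw":0.6},
  ],
)

```text
time_s: 8.0
tool_pos: [0.4317, -0.0881, 0.1612]
tool_rot: [-180.0, -0.0, 0.1]
force: [-0.1, 0.2, -0.8]
grip_width: 0.0614
grasp_force: 20.0
```

```bash
python3 - <<'E'
from h import *
c,im=snap('w4');p=env.get_obs()['tool_pos'];print('w',env.get_obs()['grip_width'])
m=((im[:,:,2]>110)&(im[:,:,1]<70)&(im[:,:,0]<90)).astype(np.uint8);m[:,:150]=0
k=max(cv2.findContours(m,0,2)[0],key=cv2.contourArea);print(cv2.fitEllipse(k),cv2.boundingRect(k))
print('exp top centre',proj(c,p+[0,0,.028]),proj(c,p+[.032,0,.028]))
E
```

```text
8.0 [ 0.4317 -0.0881  0.1612] [-1.7998e+02 -1.0000e-02  1.1000e-01] [-0.1  0.2 -0.8]
w 0.061802322228780626
((320.5035705566406, 266.0201110839844), (120.26866149902344, 130.76495361328125), 99.61543273925781) (257, 204, 127, 50)
exp top centre [319.06851281 266.3789923 ] [319.20924084 201.37746491]
```

View pics/w4.png

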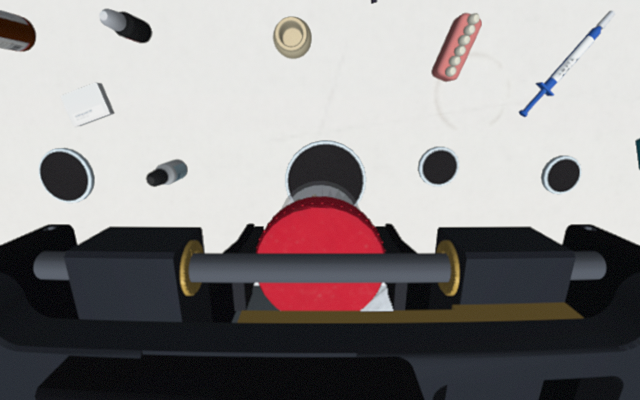

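Request:
step_arm(
  rows=[
    {"slide":[0.002,0.011,0.03],"angular":[0,0,0],"jaw":0.6},
    {"slide":[0,0,0.05],"angular":[0,0,0],"jaw":0.6},
    {"slide":[0,0,0.06],"angular":[0,0,0],"jaw":0.6},
    {"slide":[0,0,0.04],"angular":[0,0,0],"jaw":0.6},
    {"slide":[0,0,0.02],"angular":[0,0,0],"jaw":0.6},
    {"slide":[0,0,0.01],"angular":[0,0,0],"jaw":0.6},
    {"slide":[0,0,0.01],"angular":[0,0,0],"jaw":0.6},
    {"slide":[0,0,0],"angular":[0,0,0],"jaw":0.6},
    {"slide":[0,0,0],"angular":[0,0,0],"jaw":0.6},
  ],
)

```text
time_s: 9.18
tool_pos: [0.4329, -0.0951, 0.0515]
tool_rot: [180.0, -0.0, 0.0]
force: [0.6, 0.2, -0.0]
grip_width: 0.0615
grasp_force: 20.0
```

Request:
step_arm(
  rows=[
    {"slide":[0,0,0.003],"angular":[0,0,0],"jaw":0.6},
    {"slide":[0,0,0.002],"angular":[0,0,0],"jaw":0.6},
    {"slide":[0,0,0],"angular":[0,0,0],"jaw":0.6},
    {"slide":[0,0,0],"angular":[0,0,0],"jaw":0.6},
  ],
)

```text
time_s: 9.68
tool_pos: [0.4329, -0.0951, 0.0491]
tool_rot: [180.0, -0.0, 0.0]
force: [-2.0, -0.4, 5.4]
grip_width: 0.0612
grasp_force: 20.0
```

Request:
step_arm(
  rows=[
    {"slide":[0,0,0],"angular":[0,0,0],"jaw":0.75},
    {"slide":[0,0,0],"angular":[0,0,0],"jaw":1},
    {"slide":[0,0,0],"angular":[0,0,0],"jaw":1},
    {"slide":[0,0,0],"angular":[0,0,0],"jaw":1},
    {"slide":[0,0,-0.03],"angular":[0,0,0],"jaw":1},
    {"slide":[0,0,-0.05],"angular":[0,0,0],"jaw":1},
    {"slide":[0,0,-0.07],"angular":[0,0,0],"jaw":1},
    {"slide":[0,0,-0.1],"angular":[0,0,0],"jaw":1},
    {"slide":[0,0,0],"angular":[0,0,0],"jaw":1},
    {"slide":[0,0,0],"angular":[0,0,0],"jaw":1},
  ],
)

```text
time_s: 10.92
tool_pos: [0.4325, -0.095, 0.1739]
tool_rot: [180.0, -0.0, 0.0]
force: [-0.2, 1.4, -0.0]
grip_width: 0.0872
grasp_force: 0.0
```

```bash
python3 - <<'E'
from h import *
c,im=snap('w5')
m=((im[:,:,2]>110)&(im[:,:,1]<70)&(im[:,:,0]<90)).astype(np.uint8);m[:,:150]=0
k=max(cv2.findContours(m,0,2)[0],key=cv2.contourArea);e=cv2.fitEllipse(k);print(e,cv2.boundingRect(k),'lid',atz(c,*e[0],.078))
print(proj(c,[.4326,-.0939,.078]))
E
```

```text
10.93 [ 0.4325 -0.095   0.1739] [ 1.7995e+02 -3.0000e-02  1.0000e-02] [-0.2  1.4 -0. ]
((319.6832580566406, 195.69668579101562), (67.78144836425781, 70.612548828125), 89.75566101074219) (285, 162, 71, 69) lid [ 0.4332631  -0.09536793  0.078     ]
[317.95713773 196.44774527]
```

Request:
step_arm(
  rows=[
    {"slide":[0.028,-0.085,-0.025],"angular":[0,0,0],"jaw":0.7},
    {"slide":[0.028,-0.085,-0.025],"angular":[0,0,0],"jaw":0.7},
    {"slide":[0.028,-0.085,-0.025],"angular":[0,0,0],"jaw":0.7},
    {"slide":[0.028,-0.085,-0.025],"angular":[0,0,0],"jaw":0.7},
    {"slide":[0.028,-0.085,-0.025],"angular":[0,0,0],"jaw":0.7},
    {"slide":[0.028,-0.085,-0.025],"angular":[0,0,0],"jaw":0.7},
    {"slide":[0.028,-0.09,-0.025],"angular":[0,0,0],"jaw":0.7},
    {"slide":[0,0,0],"angular":[0,0,0],"jaw":0.7},
    {"slide":[0,0,0],"angular":[0,0,0],"jaw":0.7},
    {"slide":[0,0,0],"angular":[0,0,0],"jaw":0.7},
  ],
)

```text
time_s: 12.22
tool_pos: [0.5303, 0.2031, 0.2601]
tool_rot: [179.9, 0.1, -0.1]
force: [-0.4, -0.5, -0.0]
grip_width: 0.0612
grasp_force: 0.0
```

```bash
python3 - <<'E'
from h import *
c,im=snap('w6')
print('proj top',proj(c,[.583,.208,.102]),'dark top',proj(c,[.577,.082,.058]))
cv2.imwrite('pics/w6c.png',cv2.resize(im[80:240,200:520],(800,400),interpolation=cv2.INTER_CUBIC))
E
```

```text
12.22 [0.5303 0.2031 0.2601] [ 1.7991e+02  8.0000e-02 -1.3000e-01] [-0.4 -0.5 -0. ]
proj top [314.08957769 128.99116807] dark top [424.69347706 132.149274  ]
```

View pics/w6c.png

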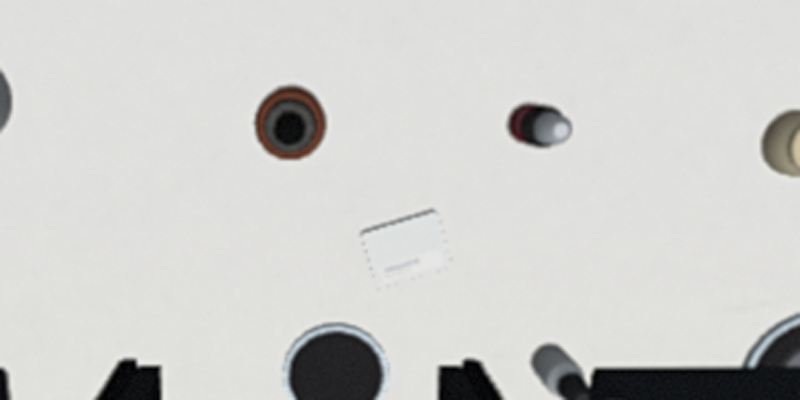

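```bash
python3 - <<'E'
from h import *
import json
b,f=[json.load(open(f'pics/{n}.json')) for n in('w2','w6')]
print(tri((b,304,44),(f,316,130.8)),atz(f,316,130.8,.102),atz(b,304,44,.102),atz(f,316.2,128.8,.06))
E
```

```text
(array([0.58126662, 0.2058288 , 0.10225718]), np.float64(0.26955594647592)) [0.58121288 0.20609832 0.102     ] [0.5813511  0.20557306 0.102     ] [0.58072312 0.20626736 0.06      ]
```

Request:
step_arm(
  rows=[
    {"slide":[0.03,-0.002,0.04],"angular":[0,0,0],"jaw":0.7},
    {"slide":[0.04,-0.002,0.06],"angular":[0,0,0],"jaw":0.7},
    {"slide":[0.03,-0.002,0.06],"angular":[0,0,0],"jaw":0.7},
    {"slide":[0,0,0.04],"angular":[0,0,0],"jaw":0.7},
    {"slide":[0,0,0],"angular":[0,0,0],"jaw":0.7},
    {"slide":[0,0,0],"angular":[0,0,0],"jaw":0.7},
  ],
)

```text
time_s: 13.02
tool_pos: [0.5806, 0.2083, 0.1623]
tool_rot: [-180.0, -0.1, 0.0]
force: [-0.5, 0.2, 0.2]
grip_width: 0.0607
grasp_force: 0.0
```

Request:
step_arm(
  rows=[
    {"slide":[0,0.004,0.05],"angular":[0,0,0],"jaw":0.7},
    {"slide":[0,0,0.06],"angular":[0,0,0],"jaw":0.7},
    {"slide":[0,0,0.06],"angular":[0,0,0],"jaw":0.7},
    {"slide":[0,0,0.05],"angular":[0,0,0],"jaw":0.7},
    {"slide":[0,0,0.03],"angular":[0,0,0],"jaw":0.6},
    {"slide":[0,0,0],"angular":[0,0,0],"jaw":0.5},
    {"slide":[0,0,0],"angular":[0,0,0],"jaw":0.4},
    {"slide":[0,0,0],"angular":[0,0,0],"jaw":0.25},
    {"slide":[0,0,0],"angular":[0,0,0],"jaw":0.25},
    {"slide":[0,0,0],"angular":[0,0,0],"jaw":0.25},
  ],
  newtons=15,
)

```text
time_s: 14.28
tool_pos: [0.5813, 0.2066, 0.0372]
tool_rot: [-180.0, -0.1, 0.0]
force: [0.5, 0.7, 6.3]
grip_width: 0.0323
grasp_force: 15.0
```

Request:
step_arm(
  rows=[
    {"slide":[0,0,-0.02],"angular":[0,0,0],"jaw":0.25},
    {"slide":[0,0,-0.04],"angular":[0,0,0],"jaw":0.25},
    {"slide":[0,0,-0.04],"angular":[0,0,0],"jaw":0.25},
    {"slide":[-0.03,0.008,-0.02],"angular":[0,0,0],"jaw":0.25},
    {"slide":[-0.06,0.008,0],"angular":[0,0,0],"jaw":0.25},
    {"slide":[-0.06,0.008,0],"angular":[0,0,0],"jaw":0.25},
    {"slide":[-0.06,0.008,0],"angular":[0,0,0],"jaw":0.25},
    {"slide":[-0.05,0.008,0],"angular":[0,0,0],"jaw":0.25},
    {"slide":[-0.026,0.008,0],"angular":[0,0,0],"jaw":0.25},
    {"slide":[0,0,0],"angular":[0,0,0],"jaw":0.25},
  ],
)

```text
time_s: 15.52
tool_pos: [0.4374, 0.1817, 0.097]
tool_rot: [179.9, -0.1, 0.0]
force: [0.0, 0.7, -0.1]
grip_width: 0.0319
grasp_force: 15.0
```

Request:
step_arm(
  rows=[
    {"slide":[0,0,0],"angular":[0,0,0],"jaw":0.25},
    {"slide":[0,0,0],"angular":[0,0,0],"jaw":0.25},
  ],
)

```text
time_s: 15.78
tool_pos: [0.4382, 0.1824, 0.0963]
tool_rot: [-180.0, -0.0, 0.0]
force: [0.6, 0.6, -0.9]
grip_width: 0.0317
grasp_force: 15.0
```

```bash
python3 - <<'E'
from h import *
c,im=snap('w7')
p=env.get_obs()['tool_pos'];print(proj(c,p+[0,0,.065]),proj(c,[.438,.1825,.008]))
E
```

```text
15.78 [0.4382 0.1824 0.0963] [-1.7995e+02 -2.0000e-02  0.0000e+00] [ 0.6  0.6 -0.9]
[318.93943024 315.51335552] [319.28544661 199.21992874]
```

View pics/w7.png

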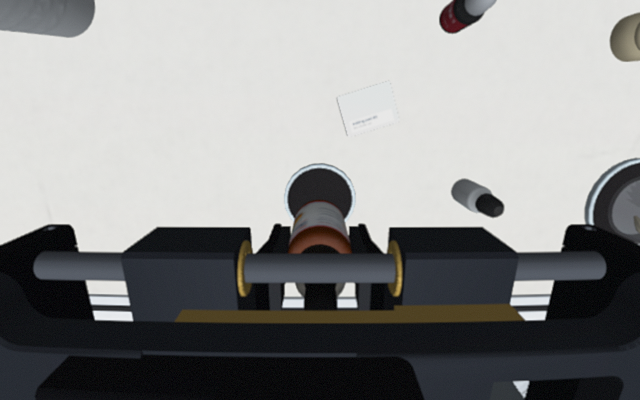

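Request:
step_arm(
  rows=[
    {"slide":[0,0,0.03],"angular":[0,0,0],"jaw":0.25},
    {"slide":[0,0,0.03],"angular":[0,0,0],"jaw":0.25},
    {"slide":[0,0,0.02],"angular":[0,0,0],"jaw":0.25},
    {"slide":[0,0,0.012],"angular":[0,0,0],"jaw":0.25},
    {"slide":[0,0,0.006],"angular":[0,0,0],"jaw":0.25},
    {"slide":[0,0,0],"angular":[0,0,0],"jaw":0.25},
    {"slide":[0,0,0],"angular":[0,0,0],"jaw":0.25},
  ],
)

```text
time_s: 16.7
tool_pos: [0.4379, 0.1821, 0.0474]
tool_rot: [180.0, -0.0, 0.0]
force: [0.3, -0.0, -0.7]
grip_width: 0.0321
grasp_force: 15.0
```

Request:
step_arm(
  rows=[
    {"slide":[0,0,0.003],"angular":[0,0,0],"jaw":0.25},
    {"slide":[0,0,0.002],"angular":[0,0,0],"jaw":0.25},
    {"slide":[0,0,0],"angular":[0,0,0],"jaw":0.25},
    {"slide":[0,0,0],"angular":[0,0,0],"jaw":0.25},
  ],
)

```text
time_s: 17.2
tool_pos: [0.4379, 0.1821, 0.0451]
tool_rot: [180.0, -0.0, 0.0]
force: [-0.9, -1.0, 5.8]
grip_width: 0.0322
grasp_force: 15.0
```

Request:
step_arm(
  rows=[
    {"slide":[0,0,0],"angular":[0,0,0],"jaw":0.45},
    {"slide":[0,0,0],"angular":[0,0,0],"jaw":0.7},
    {"slide":[0,0,0],"angular":[0,0,0],"jaw":0.7},
    {"slide":[0,0,0],"angular":[0,0,0],"jaw":0.7},
    {"slide":[0,0,-0.03],"angular":[0,0,0],"jaw":0.7},
    {"slide":[0,0,-0.06],"angular":[0,0,0],"jaw":0.7},
    {"slide":[0,0,-0.08],"angular":[0,0,0],"jaw":0.6},
    {"slide":[0,0,-0.08],"angular":[0,0,0],"jaw":0.5},
    {"slide":[0.04,0.02,0],"angular":[0,0,0],"jaw":0.5},
    {"slide":[0.06,0.04,0],"angular":[0,0,0],"jaw":0.5},
  ],
)

```text
time_s: 18.45
tool_pos: [0.4884, 0.1528, 0.1718]
tool_rot: [179.9, -0.2, 0.1]
force: [-0.0, 0.1, 0.8]
grip_width: 0.0435
grasp_force: 0.0
```

Request:
step_arm(
  rows=[
    {"slide":[0.06,0.045,0],"angular":[0,0,0],"jaw":0.5},
    {"slide":[0.06,0.045,0.03],"angular":[0,0,0],"jaw":0.5},
    {"slide":[0.058,0.04,0.06],"angular":[0,0,0],"jaw":0.5},
    {"slide":[0,0.01,0.03],"angular":[0,0,0],"jaw":0.5},
    {"slide":[0,0,0],"angular":[0,0,0],"jaw":0.5},
    {"slide":[0,0,0],"angular":[0,0,0],"jaw":0.5},
    {"slide":[0,0,0],"angular":[0,0,0],"jaw":0.5},
  ],
)

```text
time_s: 19.32
tool_pos: [0.5767, 0.0831, 0.111]
tool_rot: [180.0, -0.1, 0.1]
force: [0.6, -0.2, -0.0]
grip_width: 0.0438
grasp_force: 0.0
```

```bash
python3 - <<'E'
from h import *
c,im=snap('w8')
print(proj(c,[.577,.0822,.058]))
E
```

```text
19.32 [0.5767 0.0831 0.111 ] [ 1.7998e+02 -1.3000e-01  1.0000e-01] [ 0.6 -0.2 -0. ]
[320.48306851 212.18417001]
```

View pics/w8.png

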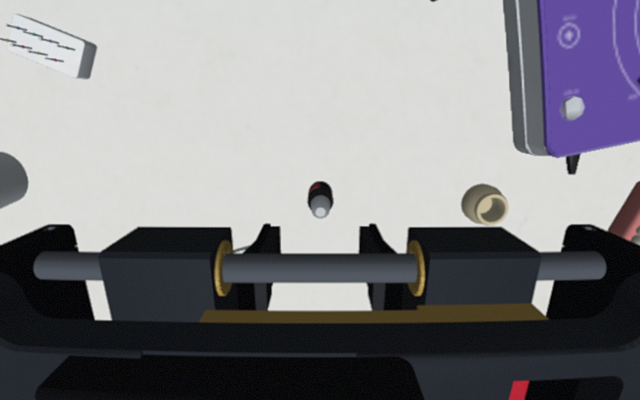

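Request:
step_arm(
  rows=[
    {"slide":[0,0,0.04],"angular":[0,0,0],"jaw":0.5},
    {"slide":[0,0.002,0.05],"angular":[0,0,0],"jaw":0.5},
    {"slide":[0,0,0.05],"angular":[0,0,0],"jaw":0.5},
    {"slide":[0,0,0.04],"angular":[0,0,0],"jaw":0.5},
    {"slide":[0,0,0.02],"angular":[0,0,0],"jaw":0.5},
    {"slide":[0,0,0],"angular":[0,0,0],"jaw":0.4},
    {"slide":[0,0,0],"angular":[0,0,0],"jaw":0.3},
    {"slide":[0,0,0],"angular":[0,0,0],"jaw":0.15},
    {"slide":[0,0,0],"angular":[0,0,0],"jaw":0.15},
    {"slide":[0,0,0],"angular":[0,0,0],"jaw":0.15},
  ],
  newtons=10,
)

```text
time_s: 20.62
tool_pos: [0.5772, 0.0812, 0.0103]
tool_rot: [180.0, -0.1, 0.0]
force: [-1.7, -1.0, 3.4]
grip_width: 0.0204
grasp_force: 10.0
```

Request:
step_arm(
  rows=[
    {"slide":[0,0,-0.03],"angular":[0,0,0],"jaw":0.15},
    {"slide":[0,0,-0.06],"angular":[0,0,0],"jaw":0.15},
    {"slide":[0,0,-0.08],"angular":[0,0,0],"jaw":0.15},
    {"slide":[0,0,-0.09],"angular":[0,0,0],"jaw":0.15},
    {"slide":[-0.014,0.042,0],"angular":[0,0,0],"jaw":0.15},
    {"slide":[-0.03,0.09,0],"angular":[0,0,0],"jaw":0.15},
    {"slide":[-0.03,0.09,0],"angular":[0,0,0],"jaw":0.15},
    {"slide":[-0.03,0.09,0],"angular":[0,0,0],"jaw":0.15},
    {"slide":[-0.03,0.09,0],"angular":[0,0,0],"jaw":0.15},
    {"slide":[-0.03,0.09,0],"angular":[0,0,0],"jaw":0.15},
  ],
)

```text
time_s: 21.88
tool_pos: [0.4939, -0.1663, 0.1404]
tool_rot: [179.9, -0.0, 0.0]
force: [1.1, -0.0, -0.8]
grip_width: 0.0205
grasp_force: 10.0
```

Request:
step_arm(
  rows=[
    {"slide":[-0.03,0.09,0],"angular":[0,0,0],"jaw":0.15},
    {"slide":[-0.03,0.09,0],"angular":[0,0,0],"jaw":0.15},
    {"slide":[-0.03,0.09,0],"angular":[0,0,0],"jaw":0.15},
    {"slide":[-0.02,0.06,0.06],"angular":[0,0,0],"jaw":0.15},
    {"slide":[0,0.03,0.05],"angular":[0,0,0],"jaw":0.15},
    {"slide":[0,0,0.02],"angular":[0,0,0],"jaw":0.15},
    {"slide":[0,0,0],"angular":[0,0,0],"jaw":0.15},
    {"slide":[0,0,0],"angular":[0,0,0],"jaw":0.15},
  ],
)

```text
time_s: 22.88
tool_pos: [0.4408, -0.3442, 0.0759]
tool_rot: [179.9, -0.1, 0.1]
force: [0.5, -0.5, 0.0]
grip_width: 0.0199
grasp_force: 10.0
```

```bash
python3 - <<'E'
from h import *
c,im=snap('w9')
print(proj(c,[.4399,-.3448,.008]),env.get_obs()['grip_width'])
im=im[:240];m=(im.max(2)<60).astype(np.uint8);N,_,st,ce=cv2.connectedComponentsWithStats(m)
print([(ce[i].round(1),st[i],atz(c,*ce[i],.008).round(4)) for i in range(1,N) if st[i,4]>150])
E
```

```text
22.88 [ 0.4408 -0.3442  0.0759] [ 1.7993e+02 -8.0000e-02  1.2000e-01] [ 0.5 -0.5  0. ]
[319.99873937 207.49342629] 0.02019385734625894
[(array([610.7,   7.2]), array([595,   0,  32,  17, 167], dtype=int32), array([ 0.5852, -0.5461,  0.008 ])), (array([ 37.1, 208.9]), array([   0,  170,   75,   70, 1769], dtype=int32), array([ 0.4377, -0.1182,  0.008 ])), (array([145.7, 197.2]), array([ 124,  177,   44,   42, 1435], dtype=int32), array([ 0.4477, -0.2105,  0.008 ])), (array([324.3, 213.7]), array([ 298,  187,   61,   53, 1941], dtype=int32), array([ 0.4349, -0.3481,  0.008 ])), (array([291.1, 232.9]), array([281, 224,  21,  16, 248], dtype=int32), array([ 0.419 , -0.3222,  0.008 ])), (array([587.9, 233.4]), array([564, 225,  60,  15, 603], dtype=int32), array([ 0.4178, -0.5636,  0.008 ])), (array([218.4, 233.6]), array([ 162,  228,  107,   12, 1201], dtype=int32), array([ 0.4181, -0.2648,  0.008 ])), (array([420.3, 233.7]), array([ 370,  228,  107,   12, 1197], dtype=int32), array([ 0.4184, -0.4239,  0.008 ]))]
```

View pics/w9.png

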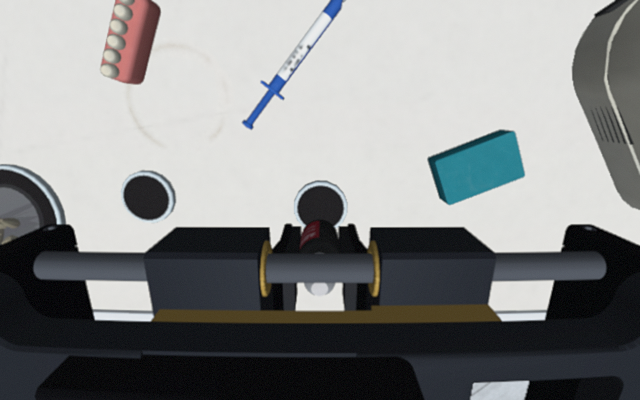

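Request:
step_arm(
  rows=[
    {"slide":[-0.002,0.001,0.03],"angular":[0,0,0],"jaw":0.15},
    {"slide":[0,0,0.04],"angular":[0,0,0],"jaw":0.15},
    {"slide":[0,0,0.025],"angular":[0,0,0],"jaw":0.15},
    {"slide":[0,0,0.012],"angular":[0,0,0],"jaw":0.15},
    {"slide":[0,0,0.004],"angular":[0,0,0],"jaw":0.15},
    {"slide":[0,0,0],"angular":[0,0,0],"jaw":0.15},
    {"slide":[0,0,0],"angular":[0,0,0],"jaw":0.15},
  ],
)

```text
time_s: 23.8
tool_pos: [0.4389, -0.3458, 0.0196]
tool_rot: [180.0, -0.0, 0.0]
force: [-0.5, 0.3, -1.4]
grip_width: 0.0206
grasp_force: 10.0
```

Request:
step_arm(
  rows=[
    {"slide":[0.001,-0.001,0.002],"angular":[0,0,0],"jaw":0.15},
    {"slide":[0,0,0.001],"angular":[0,0,0],"jaw":0.15},
    {"slide":[0,0,0],"angular":[0,0,0],"jaw":0.15},
    {"slide":[0,0,0],"angular":[0,0,0],"jaw":0.15},
  ],
)

```text
time_s: 24.3
tool_pos: [0.4394, -0.3452, 0.0183]
tool_rot: [180.0, -0.0, 0.0]
force: [-1.2, 0.2, 5.7]
grip_width: 0.0204
grasp_force: 10.0
```

Request:
step_arm(
  rows=[
    {"slide":[0,0,0],"angular":[0,0,0],"jaw":0.3},
    {"slide":[0,0,0],"angular":[0,0,0],"jaw":0.5},
    {"slide":[0,0,0],"angular":[0,0,0],"jaw":0.5},
    {"slide":[0,0,0],"angular":[0,0,0],"jaw":0.5},
    {"slide":[0,0,-0.03],"angular":[0,0,0],"jaw":0.5},
    {"slide":[0,0,-0.06],"angular":[0,0,0],"jaw":0.5},
    {"slide":[0,0,-0.08],"angular":[0,0,0],"jaw":0.5},
    {"slide":[0,0,-0.09],"angular":[0,0,0],"jaw":0.5},
    {"slide":[0,-0.045,0],"angular":[0,0,0],"jaw":0.5},
    {"slide":[0,-0.09,0],"angular":[0,0,0],"jaw":0.5},
  ],
)

```text
time_s: 25.55
tool_pos: [0.439, -0.2776, 0.1482]
tool_rot: [180.0, -0.1, -0.2]
force: [1.1, 0.4, 0.4]
grip_width: 0.0435
grasp_force: 0.0
```

Request:
step_arm(
  rows=[
    {"slide":[0.001,-0.09,0],"angular":[0,0,0],"jaw":0.5},
    {"slide":[0.001,-0.09,0],"angular":[0,0,0],"jaw":0.5},
    {"slide":[0.001,-0.09,0],"angular":[0,0,0],"jaw":0.5},
    {"slide":[0.002,-0.09,0],"angular":[0,0,0],"jaw":0.5},
    {"slide":[0.002,-0.09,0],"angular":[0,0,0],"jaw":0.5},
    {"slide":[0.001,-0.09,0],"angular":[0,0,0],"jaw":0.5},
    {"slide":[0,-0.09,0.02],"angular":[0,0,0],"jaw":0.5},
    {"slide":[0,-0.045,0.04],"angular":[0,0,0],"jaw":0.5},
    {"slide":[0,0,0],"angular":[0,0,0],"jaw":0.5},
    {"slide":[0,0,0],"angular":[0,0,0],"jaw":0.5},
  ],
)

```text
time_s: 26.8
tool_pos: [0.4428, 0.0593, 0.1176]
tool_rot: [180.0, 0.0, -0.0]
force: [1.4, 0.2, 0.1]
grip_width: 0.0433
grasp_force: 0.0
```

```bash
python3 - <<'E'
from h import *
c,im=snap('w10')
print(proj(c,[.4441,.0604,.058]))
g=im[:232,250:400];m=(g.max(2)<70).astype(np.uint8);N,_,st,ce=cv2.connectedComponentsWithStats(m)
print([(ce[i]+[250,0],st[i]) for i in range(1,N) if st[i,4]>60])
E
```

```text
26.8 [0.4428 0.0593 0.1176] [ 1.7997e+02  2.0000e-02 -2.0000e-02] [1.4 0.2 0.1]
[317.66145971 207.91319379]
[(array([317.87086093, 202.1192053 ]), array([ 59, 192,  19,  21, 302], dtype=int32)), (array([269.41584158, 228.44554455]), array([ 11, 224,  18,   8, 101], dtype=int32)), (array([369.17307692, 228.45192308]), array([110, 224,  19,   8, 104], dtype=int32))]
```

View pics/w10.png

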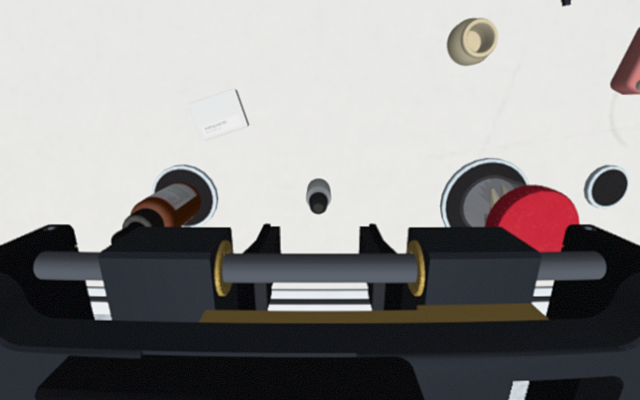

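Request:
step_arm(
  rows=[
    {"slide":[0.003,-0.002,0.04],"angular":[0,0,0],"jaw":0.5},
    {"slide":[0,0,0.05],"angular":[0,0,0],"jaw":0.5},
    {"slide":[0,0,0.05],"angular":[0,0,0],"jaw":0.5},
    {"slide":[0,0,0.05],"angular":[0,0,0],"jaw":0.5},
    {"slide":[0,0,0.022],"angular":[0,0,0],"jaw":0.5},
    {"slide":[0,0,0],"angular":[0,0,0],"jaw":0.4},
    {"slide":[0,0,0],"angular":[0,0,0],"jaw":0.3},
    {"slide":[0,0,0],"angular":[0,0,0],"jaw":0.15},
    {"slide":[0,0,0],"angular":[0,0,0],"jaw":0.15},
    {"slide":[0,0,0],"angular":[0,0,0],"jaw":0.15},
  ],
  newtons=10,
)

```text
time_s: 28.1
tool_pos: [0.4453, 0.0608, 0.0122]
tool_rot: [180.0, -0.1, -0.0]
force: [-1.1, -0.0, 5.7]
grip_width: 0.0205
grasp_force: 10.0
```

Request:
step_arm(
  rows=[
    {"slide":[0,0,-0.03],"angular":[0,0,0],"jaw":0.15},
    {"slide":[0,0,-0.06],"angular":[0,0,0],"jaw":0.15},
    {"slide":[0,0,-0.08],"angular":[0,0,0],"jaw":0.15},
    {"slide":[0,0,-0.08],"angular":[0,0,0],"jaw":0.15},
    {"slide":[0.001,0.04,0],"angular":[0,0,0],"jaw":0.15},
    {"slide":[0.001,0.09,0],"angular":[0,0,0],"jaw":0.15},
    {"slide":[0.001,0.09,0],"angular":[0,0,0],"jaw":0.15},
    {"slide":[0.001,0.09,0],"angular":[0,0,0],"jaw":0.15},
    {"slide":[0.001,0.09,0],"angular":[0,0,0],"jaw":0.15},
    {"slide":[0,0.09,0],"angular":[0,0,0],"jaw":0.15},
  ],
)

```text
time_s: 29.35
tool_pos: [0.4468, -0.1853, 0.1364]
tool_rot: [180.0, 0.0, 0.0]
force: [-0.4, 0.9, 0.1]
grip_width: 0.0202
grasp_force: 10.0
```

Request:
step_arm(
  rows=[
    {"slide":[0,0.052,0],"angular":[0,0,0],"jaw":0.15},
    {"slide":[0,0,0.05],"angular":[0,0,0],"jaw":0.15},
    {"slide":[0,0,0.05],"angular":[0,0,0],"jaw":0.15},
    {"slide":[0,0,0.03],"angular":[0,0,0],"jaw":0.15},
    {"slide":[0,0,0],"angular":[0,0,0],"jaw":0.15},
    {"slide":[0,0,0],"angular":[0,0,0],"jaw":0.15},
  ],
)

```text
time_s: 30.1
tool_pos: [0.4478, -0.2099, 0.0723]
tool_rot: [180.0, -0.1, 0.0]
force: [-0.2, -0.7, -0.1]
grip_width: 0.0203
grasp_force: 10.0
```

Request:
step_arm(
  rows=[
    {"slide":[0,0,0.03],"angular":[0,0,0],"jaw":0.15},
    {"slide":[0,0,0.03],"angular":[0,0,0],"jaw":0.15},
    {"slide":[0,0,0.025],"angular":[0,0,0],"jaw":0.15},
    {"slide":[0,0,0.012],"angular":[0,0,0],"jaw":0.15},
    {"slide":[0,0,0.004],"angular":[0,0,0],"jaw":0.15},
    {"slide":[0,0,0],"angular":[0,0,0],"jaw":0.15},
    {"slide":[0,0,0],"angular":[0,0,0],"jaw":0.15},
  ],
)

```text
time_s: 30.98
tool_pos: [0.4474, -0.2102, 0.0214]
tool_rot: [180.0, -0.0, 0.0]
force: [-0.2, -0.1, -0.4]
grip_width: 0.0202
grasp_force: 10.0
```

Request:
step_arm(
  rows=[
    {"slide":[0,0,0.002],"angular":[0,0,0],"jaw":0.15},
    {"slide":[0,0,0.001],"angular":[0,0,0],"jaw":0.15},
    {"slide":[0,0,0],"angular":[0,0,0],"jaw":0.15},
    {"slide":[0,0,0],"angular":[0,0,0],"jaw":0.15},
  ],
)

```text
time_s: 31.48
tool_pos: [0.4474, -0.2103, 0.0202]
tool_rot: [180.0, -0.0, 0.0]
force: [-1.5, -0.7, 5.1]
grip_width: 0.0203
grasp_force: 10.0
```

Contact; release, retreat straight up, and look.

Request:
step_arm(
  rows=[
    {"slide":[0,0,0],"angular":[0,0,0],"jaw":0.3},
    {"slide":[0,0,0],"angular":[0,0,0],"jaw":0.5},
    {"slide":[0,0,0],"angular":[0,0,0],"jaw":0.5},
    {"slide":[0,0,0],"angular":[0,0,0],"jaw":0.5},
    {"slide":[0,0,-0.03],"angular":[0,0,0],"jaw":0.5},
    {"slide":[0,0,-0.06],"angular":[0,0,0],"jaw":0.5},
    {"slide":[0,0,-0.1],"angular":[0,0,0],"jaw":0.5},
    {"slide":[0,0,-0.1],"angular":[0,0,0],"jaw":0.5},
    {"slide":[0,0,-0.1],"angular":[0,0,0],"jaw":0.5},
    {"slide":[0,0,-0.1],"angular":[0,0,0],"jaw":0.5},
  ],
)

```text
time_s: 32.72
tool_pos: [0.4472, -0.2094, 0.2673]
tool_rot: [179.9, -0.0, 0.1]
force: [1.1, -0.5, -0.1]
grip_width: 0.0437
grasp_force: 0.0
```

Request:
step_arm(
  rows=[
    {"slide":[0,-0.1,0],"angular":[0,0,0],"jaw":0.5},
    {"slide":[0,-0.1,0],"angular":[0,0,0],"jaw":0.5},
    {"slide":[0,-0.06,0],"angular":[0,0,0],"jaw":0.5},
    {"slide":[0,0,0],"angular":[0,0,0],"jaw":0.5},
    {"slide":[0,0,0],"angular":[0,0,0],"jaw":0.5},
  ],
)

```text
time_s: 33.35
tool_pos: [0.4469, -0.0814, 0.2647]
tool_rot: [179.9, -0.0, -0.1]
force: [-0.5, -1.3, -0.3]
grip_width: 0.0435
grasp_force: 0.0
```

```bash
python3 - <<'E'
from h import *
c,im=snap('w11')
for n,p in dict(jar=(.4328,-.0939,.078),tall=(.438,.1825,.11),sa=(.4477,-.2103,.066),sb=(.4399,-.3448,.066)).items(): print(n,proj(c,p))
s=env.read_camera('scene')[180:270,160:420,::-1]
cv2.imwrite('pics/fin.png',np.vstack([im[:260],cv2.resize(s,(640,222),interpolation=cv2.INTER_CUBIC)]))
E
```

```text
33.35 [ 0.4469 -0.0814  0.2647] [ 1.7995e+02 -0.0000e+00 -8.0000e-02] [-0.5 -1.3 -0.3]
jar [330.21604128 187.2355587 ]
tall [ 73.14115824 190.10840452]
sa [429.21016575 172.39739912]
sb [538.53534503 179.09137826]
```

View pics/fin.png

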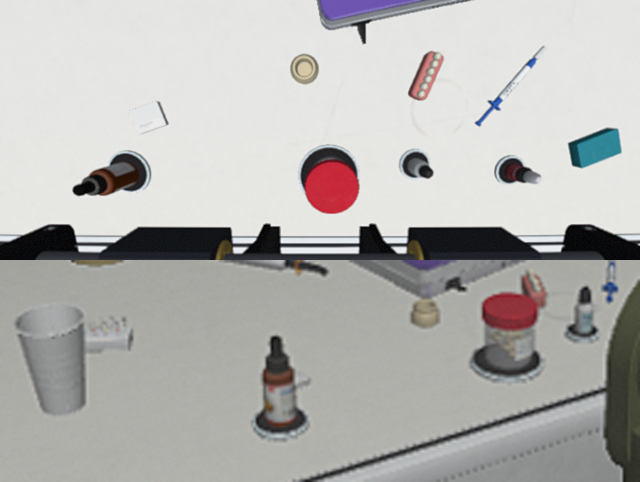

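```bash
python3 -c "
from cell import env
print(env.sign_off())"
```

```text
the job is handed in; nothing more can be done
None
```

The jar, the tall bottle and both short bottles are standing upright and centred on their docks, the cup and pot are where they were, and the job was handed in at about 33 s of robot time.

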